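Check a hand-truck tyre with a stick gauge

TASK

Check the pressure in the hand truck's tyre: pick up the stick gauge and press its mouth straight and fully home on the tyre valve, firmly but without forcing it (never more than 30 N), and keep it there for a moment while the air drives the white rod out. Then draw it off and lay it gently down flat on the clipboard, not dropped, with the rod left standing out so that it can be read; do not touch the rod, and leave the tape, marker, scissors and carton where they are.

Things in the scene. Friction and masses are not known exactly. Their poses are not given: they have to be found in the camera images.
- gauge: Stick tyre gauge, 148 mm long, 60 to 85 g. Origin on its axis at mid-grip; +x runs along the axis to the mouth. Round aluminium barrel, 12 mm thick, x -62 to 44 mm; eight-sided steel chuck 16 mm across, x 44 to 80 mm; eight-sided black tail collar 16 mm across, x -68 to -60 mm. It rests level on chuck and collar, its axis 8 mm above what it lies on. A white rod slides out of the tail.
- chuck_seat (a point): On the gauge's axis, the rubber seat at the bottom of the mouth (gauge x = 68 mm), axes as the gauge's. The mouth is a hole 10.4 mm wide, 12 mm deep, with a flared lip 12.6 mm wide at gauge x = 80 mm. A 3 mm sprung brass pin stands 8 mm proud of the seat: the push grows as it goes in, stays level at the air's force (5 to 10 N, hidden, new each time), then climbs at once when the seat meets the stem.
- rod (a joint): How far the white rod stands out from home, m: 0 at the start; driven out while the push rises to the air's force, about 4 mm per N, to 0.015 to 0.042 when the tyre is read; stop at 0.055. It stays out when the gauge is drawn off.
- rod_bar: The white rod: 4 mm square, end cap 9 mm across. Axes and origin as the gauge's, shifted to -x by the joint value; its outer end is at gauge x = -74 mm when home. Only a light friction (0.12 N) holds it, so it must not be touched.
- truck: Aluminium hand truck lying folded on its back, fixed. Origin on the table under the middle of the nearer (lower y) wheel; x along its frame away from the robot, y along its axle to the other wheel, 360 mm away. Wheels upright, 200 mm across, 50 mm wide, centres 100 mm up; hub 30 mm and sidewall 25 mm out from the wheel's middle. Frame between the wheels, below 190 mm.
- clipboard: Brown clipboard with a printed sheet, fixed flat on the table, 240 mm (x) by 170 mm (y) by 3 mm thick. Origin at the centre of its underside. Its steel clip, 90 mm wide and 12 mm above the table (15 mm at most), takes up x from 98 to 117 mm; the rest is flat and free.
- tape: Roll of packing tape lying flat, 100 mm across, 48 mm high, hole 76 mm. Origin at the centre of its underside. Bystander.
- marker: Black marker pen lying down, 135 mm long, 13 mm thick; x along it. Origin under its middle. Bystander.
- scissors: Scissors lying flat, 170 mm long, x toward the tips. Origin by the pivot. Bystander.
- carton: Closed cardboard carton 130 x 160 x 110 mm. Origin at the centre of its underside. Bystander.
- valve (a point): Where the outer end of the valve stem of the nearer wheel would be if it stood straight: 36 mm from the axle, 17 mm out of the sidewall. The stem, a brass tube 8 mm thick, points along -y of this frame (y is parallel to the axle; level, away from the truck). It sits loose in the rim: it starts leaning up to 0.15 rad up or down and left or right about its foot 30 mm back, so its true end is up to 4.5 mm off each way.
- core (a joint): How far the spring-loaded brass pin in the end of the stem is pushed in, m; 0 at rest, 0.002 to 0.006 with the gauge fully home. The stem itself yields sideways to about 2.7 N at its end and stays where it is pushed. The wheel stands turned by up to 0.8 rad either way from valve at the top, and is stiff to turn.
Not all that is in view belongs to the job. Leave any green, pink or red look-alike of the gauge alone.

How it is judged:
On the way, in this order (a step that is already met when the one before it is completed fails the run):
1. the gauge is lifted from the table with its rod still home (height (world z) of gauge above 0.04 m and value of joint rod below 0.006 m), for 0.1 s.
2. the gauge is pressed straight and fully home on the valve, and the rod comes out (value of joint core above 0.001 m and distance between chuck_seat and valve below 0.012 m and angle between the x axis of gauge and the y axis of valve, either way round below 0.2 rad and value of joint rod above 0.012 m), for 0.5 s.
3. the gauge is brought down on the clipboard while still in the fingers (z of gauge in the frame of clipboard below 0.022 m and x of gauge in the frame of clipboard between -0.12 and 0.11 m and y of gauge in the frame of clipboard between -0.085 and 0.085 m and contact force between gauge and the fingers above 0.5 N), for 0.04 s.
At the end, for the whole second after the job is handed in: The gauge lies released and still on the clipboard, its middle within the board's outline, level within 0.15 rad, its rod standing out by more than 12 mm (z of gauge in the frame of clipboard below 0.018 m and x of gauge in the frame of clipboard between -0.12 and 0.11 m and y of gauge in the frame of clipboard between -0.085 and 0.085 m and angle between gauge's own x axis and vertical between 1.42 and 1.72 rad and linear speed of gauge below 0.02 m/s and contact force between gauge and clipboard above 0.1 N and value of joint rod above 0.012 m); the robot touches nothing.
It fails at once if the gauge is forced on the valve or the wheel with more than 30 N (contact force between gauge and truck above 30 N).
It fails at once if the fingers touch the rod (contact force between rod_bar and the fingers above 0.3 N).
It fails at once if the tape, marker, scissors or carton is moved by more than 20 mm (distance of any of tape, marker, scissors, carton from where it was at the start of the episode above 0.02 m).
It also fails if it takes over 72 s, if anything falls off the work surface, if the arm or the gripper's body presses on something with over 40 N, if the wrist force passes 120 N, or if a joint passes its speed limit or range.

ROBOT

A 7-joint arm with a two-finger parallel gripper is mounted at the origin on the work surface. World frame = base frame: x ahead of the robot, y to its left, z up, the work surface at z = 0. Lengths are in m, angles in rad, forces in N, time in s.
With the tool pointing down it reaches from about 0.4 to 0.9 m from the base axis. Payload 5.6 kg.
Tool frame: the origin (TCP) lies between the finger pads; the fingertips stand 25 mm ahead of it and the grasp point (between the pads) lies 6 mm ahead of it (nose_length is the distance from the TCP to the fingertips, in m); z points along the fingers, y is the line along which they close (so a half turn about z gives the same grasp; the last joint's range is limited). The gripper opens to 92 mm and grips with 3 to 60 N. Pads are 20 mm wide; open, the fingers measure 128 mm over their backs; the gripper's body (75 mm by 189 mm) begins 69 mm behind the grasp point.
Start: joints at [1.067, 0.468, -0.012, 1.603, 0.006, 1.071, -0.056], TCP at [0.289, -0.582, 0.24] pointing down, gripper open.
Joint ranges: [-2.53, 2.53], [-0.31, 2.02], [-1.57, 1.55], [0.28, 2.44], [-1.29, 4.43], [0.15, 1.84], [-2.92, 2.92]. Speed limits (rad/s): [2.57, 2.57, 3.14, 3.14, 3.14, 3.14, 3.14].

INTERFACE

Orientations are given as [roll, pitch, yaw] about the fixed x, y, z axes, in that order (R = Rz(yaw) Ry(pitch) Rx(roll)).
In Python, from bench import * gives the robot as it stands.
- The arm moves only by the tool servo_tool, never from a script. Its argument "increments" is a list that holds one entry, the list of rows, each a list of 7 numbers: the turn, a rotation vector about the tool's x, y, z normalised to -1 to 1, where 1 is 4 degrees, then the shift along the tool's x, y, z normalised to -1 to 1, where 1 is 2 cm, then the closure in counts, from 0 (fully open) to 255 (shut). In form: [[[rx, ry, rz, x, y, z, jaw], ...]]. A call has 1 to 8 rows; each row shifts and turns the commanded pose from where the row before left it, along the tool's axes as they then stand; what a row does not reach is not made up. A row lasts 1/12 s, in which the tool goes at most 41.7 mm and 7.16 degrees, less where a joint would pass 70% of its speed; a pose out of reach is approached as far as the arm can. A call with a number of a shift or a turn outside -1 to 1 is refused whole. A call with a gripper value outside its range is refused whole. The fingers move at their own pace and stop on an object; the grip force is fixed at half the most. Time passes only in rows, so rows that do not move let the fingers close. It gives the time, the measured TCP pose, the force, the opening and the grip force at its end, in the units of the state.
- observe(): the state, without advancing time (a new reading comes with each control period).
- grab_frame(name): name is "side" or "top"; returns a dict with "pixels" (480x640x3 uint8, blue, green, red), "mtx" (3x3 intrinsics, pixels), "extrinsics" (4x4, takes a point from camera to world coordinates). Camera axes: x right, y down, z forward; pixel columns grow to the right and rows downward; lengths in m; the calibration is good to about 2 mm. A picture is of the moment at which its call begins. There is no depth.
- finish_job(): hands the job in; it is judged then, once.
The state is a dict: "time_s": time; "joint_pos": joint angles; "qd": joint speeds; "joint_efforts": joint torques, N m; "eef_pos": TCP position; "orientation": TCP orientation; "force": force on the tool from outside, world axes, zero at the start; "ft_torque": the same for the moment, N m; "width": finger opening in m; "grasp_force": force on a finger pad.
Only numpy, scipy, OpenCV 4.12 (cv2) and the standard library are available. Lean on these libraries where they do the work, as an engineer would, in place of code of your own. Each camera call takes 0.05 s, during which the arm holds its last target. There are 200 camera calls.

## Working session

There is one attempt and no reset: what is moved stays moved. The work goes in short steps, Python scripts to look and compute and a tool call to move; the robot and the scene stay as the last step left them, time stands still between calls to the robot, and variables do not carry over. Pictures are saved under pics/ and viewed, at most 10 in all, crops included, and the job is handed in when it is done.

Besides the shell and the picture viewer there is one more tool, called after ">>>" by a JSON object that holds its "fn" and its "kwargs". servo_tool: Moves the arm, as the interface text tells. Its arguments: {"type":"object","properties":{"increments":{"type":"array","items":{"type":"array","items":{"type":"array","items":{"type":"number"}}}}},"required":["increments"]}

```bash
mkdir -p pics; ls; cat > h.py <<'E'
from bench import *
import numpy as np, cv2
from scipy.spatial.transform import Rotation as R
def ray(f,u,v):
    T=np.array(f["extrinsics"]);d=T[:3,:3]@np.linalg.solve(np.array(f["mtx"]),[u,v,1.]);return T[:3,3],d/np.linalg.norm(d)
def onz(f,u,v,z):
    o,d=ray(f,u,v);return o+d*(z-o[2])/d[2]
def proj(f,p):
    T=np.linalg.inv(np.array(f["extrinsics"]));q=np.array(f["mtx"])@(T[:3,:3]@np.asarray(p)+T[:3,3]);return q[:2]/q[2]
def tri(f,uv,g,st):
    a,d=ray(f,*uv);b,e=ray(g,*st);A=np.stack([d,-e],1);t=np.linalg.lstsq(A,b-a,rcond=None)[0]
    p,q=a+d*t[0],b+e*t[1];return (p+q)/2,np.linalg.norm(p-q)
E
python3 - <<'E'
from h import *
for n in("side","top"):
    f=grab_frame(n);cv2.imwrite(f"pics/{n}0.png",f["pixels"]);print(n,np.round(f["mtx"],1),np.round(f["extrinsics"],3))
print(observe())
E
```

```text
pics
side [[527.9   0.  319.7]
 [  0.  527.9 246.8]
 [  0.    0.    1. ]] [[-0.717 -0.492  0.494 -0.187]
 [-0.697  0.483 -0.53   0.633]
 [ 0.022 -0.724 -0.689  1.048]
 [ 0.     0.     0.     1.   ]]
top [[528.9   0.  321. ]
 [  0.  528.9 236.1]
 [  0.    0.    1. ]] [[-0.028 -0.983  0.183  0.264]
 [-0.999  0.032  0.02  -0.076]
 [-0.026 -0.182 -0.983  1.258]
 [ 0.     0.     0.     1.   ]]
{'time_s': 0.1, 'joint_pos': array([ 1.06700824,  0.46830015, -0.0116055 ,  1.60350242,  0.00603612,
        1.0714008 , -0.05631523]), 'qd': array([ 0.00195801, -0.00067169, -0.00011607, -0.00218166,  0.00144526,
        0.00159478, -0.00064824]), 'joint_efforts': array([ 1.13248068e-03, -5.21649492e+01, -1.28609923e-02, -2.44368821e+01,
       -5.68343187e-02,  1.40500430e-02,  3.91521985e-05]), 'eef_pos': array([ 0.2887502 , -0.58181493,  0.23874047]), 'orientation': array([-3.14002223e+00,  1.44709065e-04,  4.60728082e-01]), 'force': array([ 0.04935791, -0.72757313,  0.00739668]), 'ft_torque': array([ 0.02004335, -0.01565654,  0.05178318]), 'grasp_force': 0.0, 'width': 0.09172766165484898}
```

View pics/top0.png

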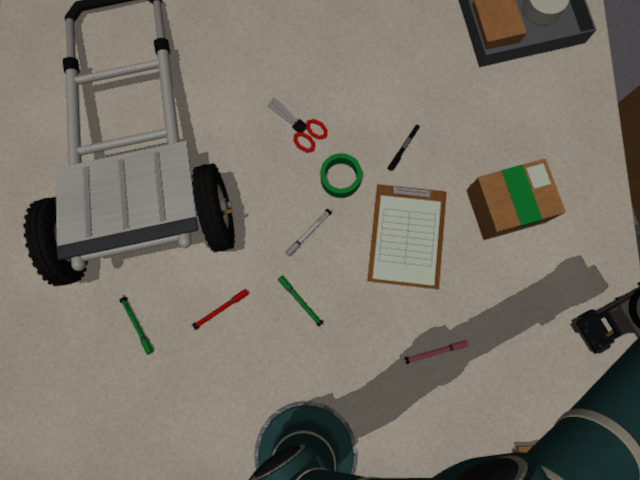

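View pics/side0.png

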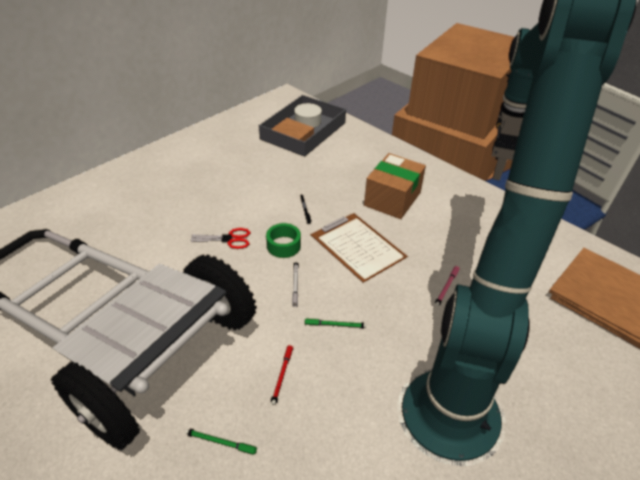

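The pictures show these candidates for the gauge in the top view:
- silver stick (308,232)
- green stick (137,325)
- green stick (300,300)
- red stick (221,309)
- pink stick (436,352)
- black marker (404,147)

I choose the silver one. The valve of the nearer (lower y) wheel is at about (230,211). Next I'll check both in one close crop.

```bash
python3 - <<'E'
from h import *
f=grab_frame("top");p=f["pixels"]
a=cv2.resize(p[150:265,180:260],None,fx=5,fy=5,interpolation=cv2.INTER_CUBIC)
b=cv2.resize(p[200:265,275:340],None,fx=6,fy=6,interpolation=cv2.INTER_CUBIC)
c=np.zeros((575,790,3),np.uint8);c[:575,:400]=a;c[:390,400:]=b
cv2.imwrite("pics/crop.png",c)
for n,u,v,z in[("gaugeA",290,248,.008),("gaugeB",329,211,.008),("valve",229,211,.13),("clip TL",376,184,.003),("TR",446,191,.003),("BR",438,288,.003),("BL",368,281,.003)]: print(n,onz(f,u,v,z).round(4))
E
```

```text
gaugeA [0.4704 0.0248 0.008 ]
gaugeB [ 0.5583 -0.0715  0.008 ]
valve [0.537  0.1478 0.13  ]
clip TL [ 0.6234 -0.1887  0.003 ]
TR [ 0.5998 -0.358   0.003 ]
BR [ 0.3646 -0.3225  0.003 ]
BL [ 0.3861 -0.1586  0.003 ]
```

View pics/crop.png

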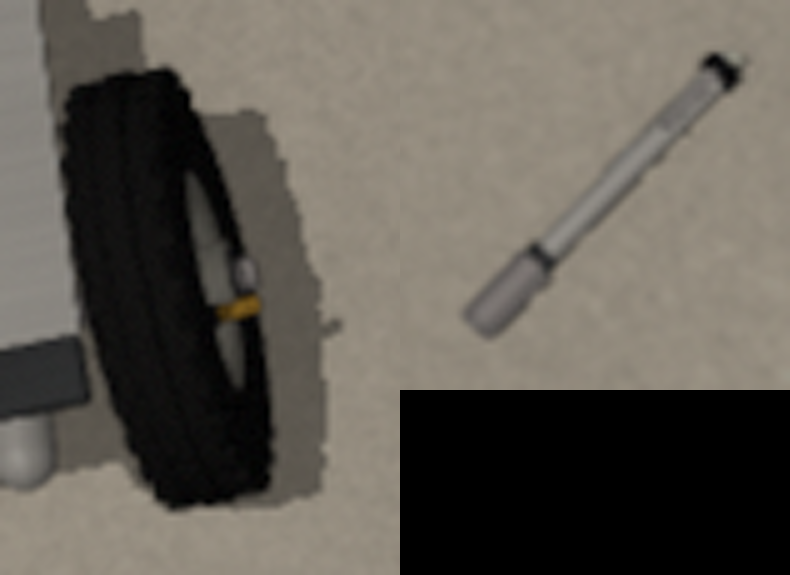

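The crop confirms the choice: a silver gauge with a wide steel chuck at the lower left (mouth end ≈ (288.5,254)) and a black collar with a white rod cap at the upper right (≈ (329.5,211)). The brass stem's tip is at ≈ (232,211) with the hub end at ≈ (229.4,204.4), and the stem's shadow tip on the floor is at ≈ (248,214.6).

```bash
python3 - <<'E'
from h import *
f=grab_frame("top");g=grab_frame("side")
a=onz(f,288.7,253.8,.008);b=onz(f,329.3,211.3,.008);d=a-b;L=np.linalg.norm(d);d/=L
o=a-.080*d; o2=b+.068*d
print("gauge",a,b,"len",L,"origin",o,o2,"yaw",np.arctan2(d[1],d[0]))
A=tri(f,(78,263),g,(140,385));B=tri(f,(183,240),g,(222,307));print("bar ends",A,B)
v=(A[0]-B[0]);yaw=np.arctan2(v[1],v[0])-np.pi/2;print("truck yaw",yaw)
p,q=onz(f,58,247,.15),onz(f,195,222,.15);w=p-q;print("plate yaw",np.arctan2(w[1],w[0])-np.pi/2)
print("hub",onz(f,229.4,204.4,.1),"stem tip",onz(f,232,211,.13),"foot",onz(f,223.6,212.5,.13),"sh",onz(f,248,214.6,0))
C=[onz(f,u,v,.003) for u,v in((376,184),(446,191),(438,288),(368,281))]
print("board",np.mean(C,0),np.arctan2(*(C[0]-C[3])[[1,0]]),np.arctan2(*(C[1]-C[2])[[1,0]]))
E
```

```text
gauge [0.45647252 0.02813973 0.008     ] [ 0.55748404 -0.0721674   0.008     ] len 0.1423546591562931 origin [ 0.51323864 -0.02823054  0.008     ] [ 0.50923284 -0.02425267  0.008     ] yaw 2.3596933983947044
bar ends (array([0.42847765, 0.46556021, 0.15375561]), np.float64(8.642386050905452e-05)) (array([0.46818036, 0.23832701, 0.16060051]), np.float64(0.00376043826223364))
truck yaw 0.17297619529257635
plate yaw 0.15150514065786314
hub [0.55955775 0.15295038 0.1       ] stem tip [0.53677019 0.14121944 0.13      ] foot [0.53401357 0.15975286 0.13      ] sh [0.55782368 0.12691477 0.        ]
board [ 0.49345351 -0.25695731  0.003     ] -0.12597787803813978 -0.149590300550644
```

>>> {"fn": "servo_tool", "kwargs": {"increments": [[[0,0,0,1,-0.9,0,0],[0,0,0,1,-0.9,0,0],[0,0,0,1,-0.9,0,0],[0,0,0,1,-0.9,0,0],[0,0,0,1,-0.9,0,0],[0,0,0,1,-0.9,0,0],[0,0,0,1,-0.9,0,0],[0,0,0,1,-0.9,0,0]]]}}

```text
time_s: 0.92
eef_pos: [0.3686, -0.3808, 0.2396]
orientation: [3.141, 0.0, 0.461]
force: [0.9, -0.0, 0.2]
width: 0.0921
grasp_force: 0.0
```

>>> {"fn": "servo_tool", "kwargs": {"increments": [[[0,0,0,1,-0.9,0,0],[0,0,0,1,-0.9,0,0],[0,0,0,1,-0.9,0,0],[0,0,0,1,-0.9,0,0],[0,0,0,1,-0.9,0,0],[0,0,0,1,-0.9,0,0],[0,0,0,1,-0.9,0,0],[0,0,0,1,-0.9,0,0]]]}}

```text
time_s: 1.58
eef_pos: [0.4479, -0.1808, 0.2397]
orientation: [3.141, -0.0, 0.461]
force: [0.3, -0.3, -1.0]
width: 0.0923
grasp_force: 0.0
```

>>> {"fn": "servo_tool", "kwargs": {"increments": [[[0,0,0,1,-0.9,0,0],[0,0,0,1,-0.9,0,0],[0,0,0,1,-0.9,0,0],[0,0,0,1,-0.9,0,0],[0,0,0,1,-0.9,0,0],[0,0,0,1,-0.9,0,0],[0,0,-1,0,0,0,0],[0,0,-1,0,0,0,0]]]}}

```text
time_s: 2.25
eef_pos: [0.5075, -0.0298, 0.2396]
orientation: [-3.141, -0.0, 0.608]
force: [-0.7, -0.8, -0.2]
width: 0.092
grasp_force: 0.0
```

>>> {"fn": "servo_tool", "kwargs": {"increments": [[[0,0,-1,0,0,0.2,0],[0,0,-1,0,0,0.2,0],[0,0,-1,0,0,0.2,0],[0,0,-1,0,0,0.2,0],[0,0,-1,0,0,0.2,0],[0,0,-1,0,0,0.2,0],[0,0,-1,0,0,0.2,0],[0,0,-1,0,0,0.2,0]]]}}

```text
time_s: 2.92
eef_pos: [0.507, -0.0319, 0.2074]
orientation: [-3.142, 0.0, 1.162]
force: [-0.1, 0.4, 0.1]
width: 0.0917
grasp_force: 0.0
```

>>> {"fn": "servo_tool", "kwargs": {"increments": [[[0,0,-1,0,0,0.3,0],[0,0,-1,0,0,0.3,0],[0,0,-1,0,0,0.3,0],[0,0,-1,0,0,0.3,0],[0,0,-1,0,0,0.3,0],[0,0,-1,0,0,0.3,0],[0,0,-1,0,0,0.3,0],[0,0,-1,0,0,0.3,0]]]}}

```text
time_s: 3.58
eef_pos: [0.5071, -0.032, 0.1593]
orientation: [3.142, 0.0, 1.721]
force: [0.7, 0.7, -0.3]
width: 0.0919
grasp_force: 0.0
```

>>> {"fn": "servo_tool", "kwargs": {"increments": [[[0,0,-1,0,0,0.3,0],[0,0,-1,0,0,0.3,0],[0,0,-1,0,0,0.3,0],[0,0,-1,0,0,0.3,0],[0,0,-1,0,0,0.3,0],[0,0,-1,0,0,0.3,0],[0,0,-1,0,0,0.3,0],[0,0,-1,0,0,0.3,0]]]}}

```text
time_s: 4.25
eef_pos: [0.5071, -0.032, 0.1113]
orientation: [-3.142, 0.0, 2.279]
force: [0.6, 0.6, 0.5]
width: 0.0919
grasp_force: 0.0
```

>>> {"fn": "servo_tool", "kwargs": {"increments": [[[0,0,-1,0,0,0,0],[0,0,-0.2,0,0,0,0],[0,0,0,0,0,0,0]]]}}

```text
time_s: 4.5
eef_pos: [0.5071, -0.032, 0.1115]
orientation: [3.142, -0.0, 2.358]
force: [0.1, -0.4, 0.2]
width: 0.092
grasp_force: 0.0
```

>>> {"fn": "servo_tool", "kwargs": {"increments": [[[0,0,0,0.07,0.35,0.6,0],[0,0,0,0,0,0.8,0],[0,0,0,0,0,0.8,0],[0,0,0,0,0,0.8,0],[0,0,0,0,0,0.7,0],[0,0,0,0,0,0.5,0],[0,0,0,0,0,0,0],[0,0,0,0,0,0,100]]]}}

```text
time_s: 5.17
eef_pos: [0.5111, -0.0258, 0.0277]
orientation: [-3.141, -0.0, 2.359]
force: [0.2, -0.2, -0.3]
width: 0.0873
grasp_force: 0.0
```

>>> {"fn": "servo_tool", "kwargs": {"increments": [[[0,0,0,0,0,0,180],[0,0,0,0,0,0,255],[0,0,0,0,0,0,255],[0,0,0,0,0,0,255],[0,0,0,0,0,0,255],[0,0,0,0,0,0,255],[0,0,0,0,0,0,255],[0,0,0,0,0,0,255]]]}}

```text
time_s: 5.83
eef_pos: [0.511, -0.026, 0.0276]
orientation: [-3.142, 0.0, 2.36]
force: [0.2, -0.5, -0.0]
width: 0.0345
grasp_force: 0.0
```

>>> {"fn": "servo_tool", "kwargs": {"increments": [[[0,0,0,0,0,0,255],[0,0,0,0,0,0,255],[0,0,0,0,0,0,255],[0,0,0,0,0,0,255],[0,0,0,0,0,0,255],[0,0,0,0,0,0,255]]]}}

```text
time_s: 6.33
eef_pos: [0.5113, -0.0257, 0.0277]
orientation: [3.141, 0.0, 2.36]
force: [-0.1, 0.7, 1.0]
width: 0.011
grasp_force: 30.0
```

```bash
python3 - <<'E'
from h import *
f=grab_frame("top");s=observe();print(s["width"],s["grasp_force"],s["force"])
p=f["pixels"]
cv2.imwrite("pics/grasp.png",cv2.resize(p[180:280,250:360],None,fx=5,fy=5,interpolation=cv2.INTER_CUBIC))
E
```

```text
0.011132211953065086 29.98907446861267 [1.29787794 0.54093577 0.96638374]
```

View pics/grasp.png

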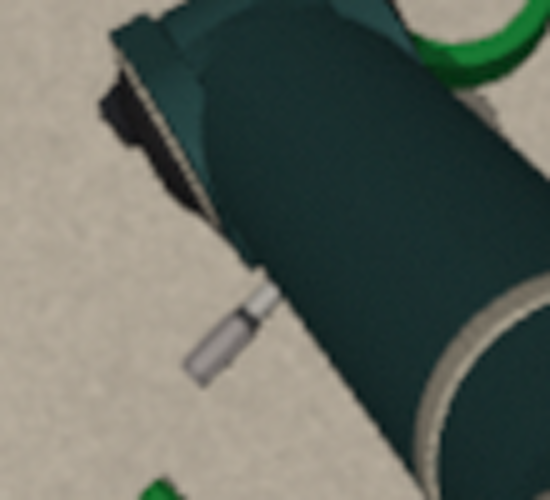

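>>> {"fn": "servo_tool", "kwargs": {"increments": [[[0,0,0,0,0,-0.3,255],[0,0,0,0,0,-0.7,255],[0,0,0,0,0,-1,255],[0,0,0,0,0,-1,255],[0,0,0,0,0,-1,255],[0,0,0,0,0,-1,255],[0,0,0,0,0,-0.6,255],[0,0,0,0,0,0,255]]]}}

```text
time_s: 7.05
eef_pos: [0.5122, -0.0262, 0.1419]
orientation: [3.14, 0.003, 2.359]
force: [0.6, 0.2, -0.6]
width: 0.011
grasp_force: 30.0
```

```bash
python3 - <<'E'
from h import *
f=grab_frame("top");s=observe();print(s["eef_pos"],s["orientation"],s["force"],s["grasp_force"])
p=f["pixels"]
t=s["eef_pos"]+[0,0,-.0197];d=np.array([np.cos(2.36),np.sin(2.36),0])
print("tip px",proj(f,t+.08*d),"shadow guess",proj(f,np.append((t+.08*d)[:2]+np.array([.16,-.11])*t[2],0)))
c=p[150:280,180:340];cv2.imwrite("pics/lift.png",cv2.resize(cv2.convertScaleAbs(c,alpha=1.5),None,fx=4.6,fy=4.6,interpolation=cv2.INTER_CUBIC))
E
```

```text
[ 0.51139904 -0.02637696  0.14038765] [3.14096252e+00 1.93502291e-03 2.35905366e+00] [-0.05631325  0.18575831 -1.38335772] 29.989729821681976
tip px [283.45038339 246.94599543] shadow guess [293.59379753 246.99671235]
```

View pics/lift.png

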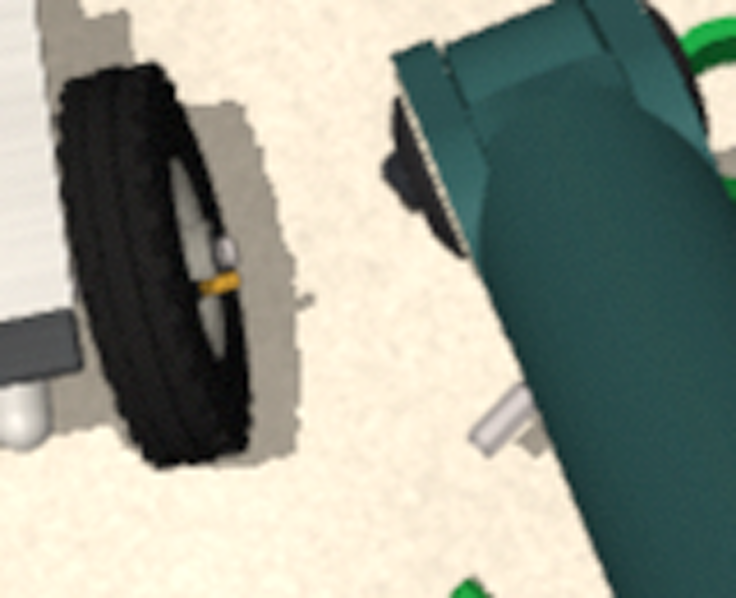

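The lifted crop shows the chuck's mouth end at full pixel (284,247), matching the prediction within a pixel, so the gauge is held as planned. The stem is at ≈ (228–232,211), unchanged. Next I'll turn to the axle direction and go to a standoff above stem height.

>>> {"fn": "servo_tool", "kwargs": {"increments": [[[0,0,1,0,0,-0.5,255],[0,0,1,0,0,-0.5,255],[0,0,1,0,0,-0.5,255],[0,0,1,0,0,0,255],[0,0,1,0,0,0,255],[0,0,1,0,0,0,255],[0,0,1,0,0,0,255],[0,0,1,0,0,0,255]]]}}

```text
time_s: 7.77
eef_pos: [0.5099, -0.0262, 0.168]
orientation: [-3.139, -0.001, 1.798]
force: [0.3, -0.1, -1.7]
width: 0.0111
grasp_force: 30.0
```

>>> {"fn": "servo_tool", "kwargs": {"increments": [[[0,0,1,0,0,0,255],[0,0,0,0.5,0.52,0,255],[0,0,0,0.5,0.52,0,255],[0,0,0,0.5,0.52,0,255],[0,0,0,0.5,0.52,0,255],[0,0,0,0.5,0.52,0,255],[0,0,0,0,0,0,255],[0,0,0,0,0,0,255]]]}}

```text
time_s: 8.43
eef_pos: [0.5538, 0.0322, 0.1685]
orientation: [-3.14, -0.0, 1.733]
force: [0.6, 0.2, -0.8]
width: 0.0109
grasp_force: 30.0
```

```bash
cat >> h.py <<'E'
def stem(f):
    hsv=cv2.cvtColor(f["pixels"],cv2.COLOR_BGR2HSV)[195:230,210:245]
    m=(hsv[...,0]>12)&(hsv[...,0]<32)&(hsv[...,1]>130)&(hsv[...,2]>60)
    v,u=np.nonzero(m);u=u+210;v=v+195
    return u,v
E
python3 - <<'E'
from h import *
f=grab_frame("top");s=observe();print(s["eef_pos"],s["orientation"],s["force"])
u,v=stem(f);print(len(u),u.min(),u.max(),u.mean(),v.mean(),[(k,v[u==k].mean().round(1),(u==k).sum()) for k in sorted(set(u))])
y=s["orientation"][2];t=s["eef_pos"]+[0,0,-.0197];d=np.array([np.cos(y),np.sin(y),0])
print("pred tip px",proj(f,t+.08*d))
c=f["pixels"][160:270,195:325].copy();cv2.imwrite("pics/so.png",cv2.resize(cv2.convertScaleAbs(c,alpha=1.5),None,fx=5.4,fy=5.4,interpolation=cv2.INTER_CUBIC))
E
```

```text
[0.55355358 0.03137052 0.16863055] [-3.13944216e+00  1.84900292e-04  1.73163524e+00] [ 0.37368652 -1.29147337 -1.44225462]
29 224 231 227.6551724137931 211.24137931034483 [(np.int64(224), np.float64(212.0), np.int64(3)), (np.int64(225), np.float64(212.0), np.int64(3)), (np.int64(226), np.float64(212.0), np.int64(3)), (np.int64(227), np.float64(211.5), np.int64(4)), (np.int64(228), np.float64(211.0), np.int64(5)), (np.int64(229), np.float64(210.5), np.int64(4)), (np.int64(230), np.float64(210.5), np.int64(4)), (np.int64(231), np.float64(211.0), np.int64(3))]
pred tip px [244.54840464 206.73542287]
```

View pics/so.png

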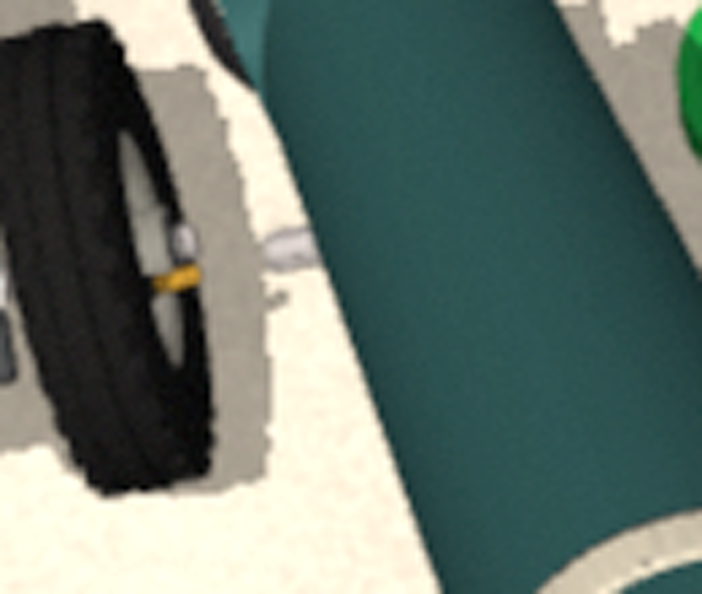

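The standoff crop shows the chuck's mouth end at full pixel (244,206.7), where it was predicted, and the stem tip at (232,211). The top view can't fix the stem's height well, so I'll bring the chuck above the stem and feel for it gently.

>>> {"fn": "servo_tool", "kwargs": {"increments": [[[0,0,0,0.5,0.1,0,255],[0,0,0,0.5,0,0,255],[0,0,0,0.4,0,0,255],[0,0,0,0.3,0,0,255],[0,0,0,0.26,0,0,255],[0,0,0,0,0,0,255],[0,0,0,0,0,0,255]]]}}

```text
time_s: 9.07
eef_pos: [0.55, 0.071, 0.1696]
orientation: [3.142, 0.0, 1.732]
force: [-0.0, -0.1, -1.0]
width: 0.011
grasp_force: 30.0
```

```bash
cat >> h.py <<'E'
def feel(n=6):
    F=[]
    for i in range(n): f=grab_frame("top");s=observe();F.append(np.r_[s["force"],s["ft_torque"]])
    F=np.array(F);print("pos",s["eef_pos"].round(4),"F",F.mean(0).round(2),"sd",F.std(0).round(2),"t",s["time_s"]);return f,s
E
python3 - <<'E'
from h import *
f,s=feel(8)
E
```

```text
pos [0.5501 0.0704 0.1695] F [-0.12 -0.12 -0.92 -0.05 -0.09 -0.01] sd [0.36 0.32 0.41 0.02 0.02 0.03] t 9.4667
```

>>> {"fn": "servo_tool", "kwargs": {"increments": [[[0,0,0,0,0,0.1,255],[0,0,0,0,0,0.1,255],[0,0,0,0,0,0,255]]]}}

```text
time_s: 9.72
eef_pos: [0.5497, 0.0706, 0.165]
orientation: [-3.141, -0.0, 1.731]
force: [0.0, -0.5, -0.5]
width: 0.0108
grasp_force: 30.0
```

```bash
python3 -c "
from h import *
feel(5)"
```

```text
pos [0.5501 0.0708 0.1656] F [ 0.06 -0.02 -0.89 -0.05 -0.09  0.01] sd [0.76 0.21 0.36 0.03 0.02 0.01] t 9.9667
```

>>> {"fn": "servo_tool", "kwargs": {"increments": [[[0,0,0,0,0,0.1,255],[0,0,0,0,0,0,255]]]}}

```text
time_s: 10.13
eef_pos: [0.5499, 0.0707, 0.1633]
orientation: [-3.141, 0.0, 1.731]
force: [0.7, 0.5, -1.1]
width: 0.0108
grasp_force: 30.0
```

```bash
python3 -c "
from h import *
feel(5)"
```

```text
pos [0.5501 0.0707 0.1636] F [ 0.16 -0.52 -1.1  -0.04 -0.09  0.01] sd [0.64 0.57 0.39 0.04 0.04 0.02] t 10.3833
```

>>> {"fn": "servo_tool", "kwargs": {"increments": [[[0,0,0,0,0,0.075,255],[0,0,0,0,0,0,255]]]}}

```text
time_s: 10.55
eef_pos: [0.5499, 0.0707, 0.1619]
orientation: [-3.141, 0.0, 1.731]
force: [-0.0, 0.5, -1.7]
width: 0.0111
grasp_force: 30.0
```

```bash
python3 -c "
from h import *
feel(4)"
```

```text
pos [0.55   0.0707 0.162 ] F [ 0.07  0.28 -0.83 -0.05 -0.09 -0.03] sd [0.78 0.19 0.18 0.03 0.03 0.03] t 10.75
```

>>> {"fn": "servo_tool", "kwargs": {"increments": [[[0,0,0,0,0,0.075,255],[0,0,0,0,0,0,255]]]}}

```text
time_s: 10.92
eef_pos: [0.5501, 0.0707, 0.1605]
orientation: [3.141, 0.0, 1.731]
force: [0.7, -0.0, 0.5]
width: 0.0109
grasp_force: 30.0
```

```bash
python3 -c "
from h import *
feel(4)"
```

```text
pos [0.5501 0.0707 0.1607] F [-0.02 -0.45  0.41 -0.05 -0.11  0.02] sd [0.48 0.41 0.3  0.02 0.03 0.02] t 11.1167
```

>>> {"fn": "servo_tool", "kwargs": {"increments": [[[0,0,0,0,0,0.075,255],[0,0,0,0,0,0,255]]]}}

```text
time_s: 11.28
eef_pos: [0.5502, 0.0706, 0.1591]
orientation: [3.141, 0.0, 1.731]
force: [0.1, -0.7, 1.3]
width: 0.0109
grasp_force: 30.0
```

```bash
python3 -c "
from h import *
feel(4)"
```

```text
pos [0.5502 0.0707 0.1592] F [-0.3  -1.06  1.23 -0.1  -0.09 -0.01] sd [0.35 0.27 0.94 0.05 0.03 0.04] t 11.4833
```

>>> {"fn": "servo_tool", "kwargs": {"increments": [[[0,0,0,0,0,-0.2,255],[0,0,0,-0.5,0,0,255],[0,0,0,-0.5,0,0,255],[0,0,0,0,0,0.4,255],[0,0,0,0,0,0.4,255],[0,0,0,0,0,0,255],[0,0,0,0,0,0,255],[0,0,0,0,0,0,255]]]}}

```text
time_s: 12.15
eef_pos: [0.553, 0.0515, 0.1467]
orientation: [-3.141, -0.0, 1.732]
force: [-0.6, 0.8, -1.0]
width: 0.0108
grasp_force: 30.0
```

```bash
python3 - <<'E'
from h import *
f,s=feel(5)
u,v=stem(f);print(len(u),u.min(),u.max(),[(int(k),v[u==k].mean().round(1),int((u==k).sum())) for k in sorted(set(u))])
y=s["orientation"][2];t=s["eef_pos"]+[0,0,-.0197];d=np.array([np.cos(y),np.sin(y),0])
for k in(.06,.08,.092,.10,.11,.12):print(k,proj(f,t+k*d).round(1))
g=grab_frame("side")
a=cv2.resize(f["pixels"][185:235,205:265],None,fx=9,fy=9,interpolation=cv2.INTER_CUBIC)
cv2.imwrite("pics/ins.png",cv2.convertScaleAbs(a,alpha=1.5))
E
```

```text
pos [0.5534 0.0512 0.1473] F [ 0.2   0.06 -0.81 -0.05 -0.09 -0.02] sd [0.28 0.43 0.71 0.02 0.04 0.02] t 12.4
29 224 231 [(224, np.float64(212.0), 3), (225, np.float64(212.0), 3), (226, np.float64(212.0), 3), (227, np.float64(211.5), 4), (228, np.float64(211.0), 5), (229, np.float64(210.5), 4), (230, np.float64(210.5), 4), (231, np.float64(211.0), 3)]
0.06 [246.1 207.7]
0.08 [237.2 209.4]
0.092 [231.9 210.4]
0.1 [228.3 211.1]
0.11 [223.8 212. ]
0.12 [219.4 212.8]
```

View pics/ins.png

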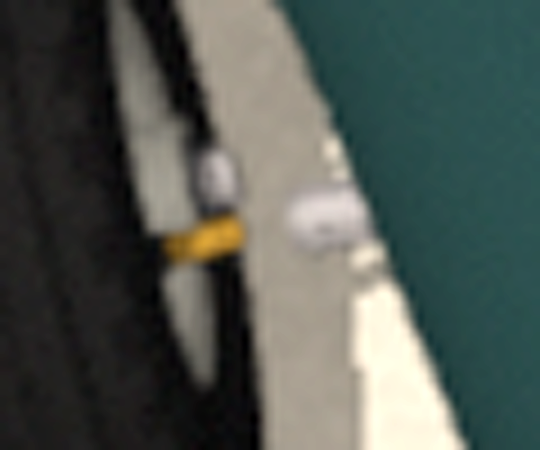

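The insertion crop shows the stem tip at (231.6,210.9) and the chuck lip at about (237,209), with its axis line passing within about 0.3 px (0.6 mm) of the stem. I'll advance in small steps and watch the force.

>>> {"fn": "servo_tool", "kwargs": {"increments": [[[0,0,0,0.3,-0.025,0,255],[0,0,0,0.3,0,0,255],[0,0,0,0,0,0,255]]]}}

```text
time_s: 12.7
eef_pos: [0.5505, 0.0646, 0.1473]
orientation: [3.141, -0.001, 1.733]
force: [-0.7, 0.9, -0.6]
width: 0.0108
grasp_force: 30.0
```

>>> {"fn": "servo_tool", "kwargs": {"increments": [[[0,0,0,0.1,0,0,255],[0,0,0,0,0,0,255]]]}}

```text
time_s: 12.87
eef_pos: [0.5505, 0.0653, 0.1472]
orientation: [3.141, -0.0, 1.732]
force: [-0.4, 1.1, -1.7]
width: 0.0109
grasp_force: 30.0
```

```bash
python3 -c "
from h import *
feel(4)"
```

```text
pos [0.5506 0.0647 0.1471] F [-0.33  0.23 -0.07  0.06 -0.07  0.02] sd [0.2  0.17 0.28 0.03 0.03 0.03] t 13.0667
```

>>> {"fn": "servo_tool", "kwargs": {"increments": [[[0,0,0,0.1,0,0,255],[0,0,0,0,0,0,255]]]}}

```text
time_s: 13.23
eef_pos: [0.5503, 0.0665, 0.1471]
orientation: [3.142, 0.0, 1.731]
force: [-0.5, -0.4, 0.4]
width: 0.0111
grasp_force: 30.0
```

```bash
python3 -c "
from h import *
feel(4)"
```

```text
pos [0.5503 0.0666 0.1471] F [ 0.27 -0.92 -0.05 -0.11 -0.11  0.  ] sd [0.52 0.27 0.62 0.03 0.02 0.02] t 13.4333
```

>>> {"fn": "servo_tool", "kwargs": {"increments": [[[0,0,0,0.1,0,-0.03,255],[0,0,0,0,0,0,255]]]}}

```text
time_s: 13.6
eef_pos: [0.55, 0.0681, 0.1477]
orientation: [-3.142, 0.001, 1.731]
force: [0.8, -3.0, -1.0]
width: 0.0112
grasp_force: 30.0
```

```bash
python3 -c "
from h import *
feel(4)"
```

```text
pos [0.5499 0.0681 0.1476] F [ 0.78 -3.45 -0.06 -0.74 -0.27  0.01] sd [0.2  0.24 0.58 0.03 0.01 0.04] t 13.8
```

>>> {"fn": "servo_tool", "kwargs": {"increments": [[[0,0,0,0.1,0,0,255],[0,0,0,0,0,0,255]]]}}

```text
time_s: 13.97
eef_pos: [0.5497, 0.0693, 0.1476]
orientation: [-3.141, 0.002, 1.731]
force: [1.6, -6.0, 0.1]
width: 0.0108
grasp_force: 30.0
```

```bash
python3 -c "
from h import *
feel(4)"
```

```text
pos [0.5497 0.0693 0.1476] F [ 1.23 -5.16 -0.34 -1.26 -0.32 -0.04] sd [0.3  0.28 0.4  0.01 0.03 0.02] t 14.1667
```

>>> {"fn": "servo_tool", "kwargs": {"increments": [[[0,0,0,0.1,0,0,255],[0,0,0,0,0,0,255]]]}}

```text
time_s: 14.33
eef_pos: [0.5495, 0.0705, 0.1475]
orientation: [-3.141, 0.003, 1.73]
force: [0.9, -7.2, 0.0]
width: 0.0109
grasp_force: 30.0
```

```bash
python3 -c "
from h import *
f,s=feel(4)
u,v=stem(f);print(len(u),u.min(),u.max())"
```

```text
pos [0.5495 0.0705 0.1475] F [ 1.38 -6.89  0.1  -1.6  -0.35  0.  ] sd [0.55 0.19 0.26 0.01 0.02 0.02] t 14.5333
12 224 227
```

>>> {"fn": "servo_tool", "kwargs": {"increments": [[[0,0,0,0.1,0,0,255],[0,0,0,0,0,0,255]]]}}

```text
time_s: 14.7
eef_pos: [0.5492, 0.0719, 0.1475]
orientation: [-3.141, 0.004, 1.73]
force: [1.6, -8.2, 0.3]
width: 0.0109
grasp_force: 30.0
```

```bash
python3 -c "
from h import *
f,s=feel(4)
u,v=stem(f);print(len(u),u.min(),u.max())
y=s['orientation'][2];t=s['eef_pos']+[0,0,-.0197];d=np.array([np.cos(y),np.sin(y),0]);print(proj(f,t+.08*d))"
```

```text
pos [0.5492 0.0719 0.1475] F [ 1.16 -7.91 -0.23 -1.83 -0.37  0.  ] sd [0.08 0.28 0.3  0.04 0.03 0.03] t 14.9
11 224 227
[227.79854562 211.47573913]
```

>>> {"fn": "servo_tool", "kwargs": {"increments": [[[0,0,0,0.08,0,0,255],[0,0,0,0,0,0,255]]]}}

```text
time_s: 15.07
eef_pos: [0.5489, 0.073, 0.1474]
orientation: [-3.141, 0.004, 1.729]
force: [0.9, -9.4, -0.9]
width: 0.0108
grasp_force: 30.0
```

```bash
python3 -c "
from h import *
f,s=feel(3)"
```

```text
pos [0.5489 0.073  0.1475] F [ 0.8  -9.27  0.44 -2.05 -0.37  0.01] sd [0.31 0.49 0.14 0.01 0.03 0.01] t 15.2167
```

>>> {"fn": "servo_tool", "kwargs": {"increments": [[[0,0,0,0.08,0,0,255],[0,0,0,0,0,0,255]]]}}

```text
time_s: 15.38
eef_pos: [0.5487, 0.0742, 0.1474]
orientation: [-3.14, 0.005, 1.729]
force: [1.5, -9.6, 0.9]
width: 0.011
grasp_force: 30.0
```

```bash
python3 -c "
from h import *
f,s=feel(3)
u,v=stem(f);print(len(u),u.min(),u.max())"
```

```text
pos [0.5487 0.0742 0.1474] F [ 1.36 -9.47  0.17 -2.24 -0.44  0.01] sd [0.22 0.44 0.24 0.01 0.04 0.02] t 15.5333
6 224 225
```

>>> {"fn": "servo_tool", "kwargs": {"increments": [[[0,0,0,0.08,0,0,255],[0,0,0,0,0,0,255]]]}}

```text
time_s: 15.7
eef_pos: [0.5486, 0.0749, 0.1474]
orientation: [-3.14, 0.006, 1.729]
force: [2.9, -11.8, 1.5]
width: 0.0114
grasp_force: 30.0
```

```bash
python3 -c "
from h import *
f,s=feel(3)"
```

```text
pos [0.5486 0.0748 0.1474] F [  1.45 -11.87   0.47  -2.65  -0.48   0.  ] sd [0.51 0.25 0.53 0.03 0.04 0.02] t 15.85
```

>>> {"fn": "servo_tool", "kwargs": {"increments": [[[0,0,0,0.08,0,0,255],[0,0,0,0,0,0,255]]]}}

```text
time_s: 16.02
eef_pos: [0.5486, 0.075, 0.1474]
orientation: [-3.14, 0.008, 1.728]
force: [2.3, -14.7, 0.6]
width: 0.0107
grasp_force: 30.0
```

```bash
python3 -c "
from h import *
f,s=feel(3)
u,v=stem(f);print(len(u))"
```

```text
pos [0.5485 0.075  0.1474] F [  2.3  -14.12   0.53  -3.3   -0.6    0.03] sd [0.16 0.52 0.32 0.01 0.02 0.  ] t 16.1667
6
```

The push went level near 9.5 N, then climbed to 14 N while the tool stopped moving, so the seat is on the stem. I'll hold it there and then draw straight off.

>>> {"fn": "servo_tool", "kwargs": {"increments": [[[0,0,0,0,0,0,255],[0,0,0,0,0,0,255],[0,0,0,0,0,0,255],[0,0,0,0,0,0,255],[0,0,0,0,0,0,255],[0,0,0,0,0,0,255],[0,0,0,0,0,0,255],[0,0,0,0,0,0,255]]]}}

```text
time_s: 16.83
eef_pos: [0.5486, 0.075, 0.1474]
orientation: [-3.14, 0.007, 1.728]
force: [2.2, -14.4, 0.3]
width: 0.0108
grasp_force: 30.0
```

>>> {"fn": "servo_tool", "kwargs": {"increments": [[[0,0,0,-0.2,0,0,255],[0,0,0,-0.3,0,0,255],[0,0,0,-0.3,0,0,255],[0,0,0,-0.4,0,0,255],[0,0,0,-0.4,0,0,255],[0,0,0,-0.5,0,0,255],[0,0,0,-0.5,0,0,255],[0,0,0,-0.4,0,0,255]]]}}

```text
time_s: 17.5
eef_pos: [0.5576, 0.0204, 0.1476]
orientation: [-3.141, 0.0, 1.731]
force: [-0.2, -0.2, -1.3]
width: 0.0112
grasp_force: 30.0
```

```bash
python3 - <<'E'
from h import *
f,s=feel(3);print(s["orientation"])
u,v=stem(f);print(len(u),u.max())
y=s["orientation"][2];t=s["eef_pos"]+[0,0,-.0197];d=np.array([np.cos(y),np.sin(y),0])
g=grab_frame("side")
print("top tip/tail",proj(f,t+.08*d),proj(f,t-.1*d),"side",proj(g,t+.08*d),proj(g,t-.1*d))
q=proj(g,t).astype(int);c=g["pixels"][max(0,q[1]-75):q[1]+75,q[0]-75:q[0]+75];print(q)
cv2.imwrite("pics/off.png",cv2.resize(cv2.convertScaleAbs(c,alpha=1.4),None,fx=4,fy=4,interpolation=cv2.INTER_CUBIC))
E
```

```text
pos [0.5576 0.0208 0.1476] F [ 0.07 -0.85 -0.85 -0.08 -0.06  0.02] sd [0.23 0.33 0.21 0.06 0.02 0.01] t 17.65
[-3.14145643e+00 -4.61740353e-05  1.72952833e+00]
29 231
top tip/tail [250.92625334 206.99771558] [331.14712851 191.78424851] side [248.32946114 267.02591098] [293.26875434 227.42912176]
[269 248]
```

View pics/off.png

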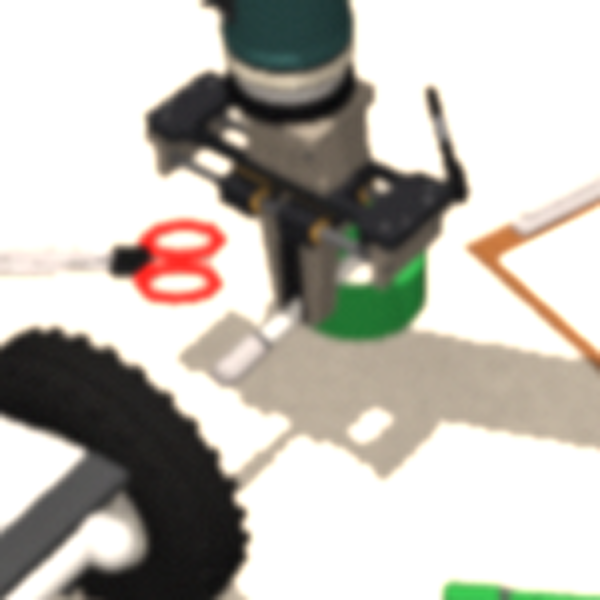

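The view after drawing off shows the gauge still straight in the fingers (chuck tip at side pixel ≈ (251,266), about 2–3 px from prediction), and the rod end is hidden behind the gripper. I'll carry it to the board centre.

>>> {"fn": "servo_tool", "kwargs": {"increments": [[[0,0,0,-0.33,-0.135,0,255],[0,0,0,-0.66,-0.27,0,255],[0,0,0,-0.66,-0.27,0,255],[0,0,0,-0.66,-0.27,0,255],[0,0,0,-0.66,-0.27,0,255],[0,0,0,-0.66,-0.27,0,255],[0,0,0,-0.66,-0.27,0,255],[0,0,0,-0.66,-0.27,0,255]]]}}

```text
time_s: 18.37
eef_pos: [0.533, -0.0829, 0.1477]
orientation: [-3.142, 0.0, 1.732]
force: [-0.7, -0.3, -0.8]
width: 0.0109
grasp_force: 30.0
```

>>> {"fn": "servo_tool", "kwargs": {"increments": [[[0,0,0,-0.66,-0.27,0,255],[0,0,0,-0.66,-0.27,0,255],[0,0,0,-0.66,-0.27,0,255],[0,0,0,-0.66,-0.27,0,255],[0,0,0,-0.66,-0.27,0,255],[0,0,0,-0.66,-0.27,0,255],[0,0,0,-0.66,-0.27,0,255],[0,0,0,-0.66,-0.27,0,255]]]}}

```text
time_s: 19.03
eef_pos: [0.5072, -0.1941, 0.1477]
orientation: [-3.142, 0.0, 1.732]
force: [-0.6, -0.9, -1.2]
width: 0.011
grasp_force: 30.0
```

>>> {"fn": "servo_tool", "kwargs": {"increments": [[[0,0,0,-0.66,-0.27,0,255],[0,0,0,-0.66,-0.27,0,255],[0,0,0,-0.66,-0.27,0,255],[0,0,0,-0.66,-0.27,0,255],[0,0,0,-0.33,-0.135,0,255],[0,0,0,0,0,0,255]]]}}

```text
time_s: 19.53
eef_pos: [0.4924, -0.2579, 0.1476]
orientation: [-3.141, 0.001, 1.729]
force: [-0.6, 0.6, -1.4]
width: 0.0112
grasp_force: 30.0
```

>>> {"fn": "servo_tool", "kwargs": {"increments": [[[0,0,-0.5,0,0,0,255],[0,0,-1,0,0,0,255],[0,0,-1,0,0,0,255],[0,0,-1,0,0,0,255],[0,0,-1,0,0,0,255],[0,0,-1,0,0,0,255],[0,0,-1,0,0,0,255],[0,0,-0.5,0,0,0,255]]]}}

```text
time_s: 20.2
eef_pos: [0.4934, -0.2547, 0.1477]
orientation: [3.141, -0.0, 2.225]
force: [-0.6, -1.3, -0.9]
width: 0.0106
grasp_force: 30.0
```

```bash
python3 - <<'E'
from h import *
f,s=feel(3);print(s["orientation"])
y=s["orientation"][2];t=s["eef_pos"]+[0,0,-.0197];d=np.array([np.cos(y),np.sin(y),0])
g=grab_frame("side")
for n,h in(("top",f),("side",g)):print(n,"tip,collar,rod",proj(h,t+.08*d),proj(h,t-.068*d),proj(h,t-.112*d))
a=f["pixels"][170:310,340:480];q=proj(g,t).astype(int);b=g["pixels"][q[1]-70:q[1]+70,q[0]-70:q[0]+70];print(q)
cv2.imwrite("pics/board.png",cv2.resize(np.hstack([a,b]),None,fx=2.8,fy=2.8,interpolation=cv2.INTER_CUBIC))
E
```

```text
pos [ 0.4933 -0.2551  0.1477] F [-0.03  0.33 -0.48  0.   -0.1   0.02] sd [0.59 0.33 0.28 0.02 0.02 0.03] t 20.35
[ 3.14111444e+00 -2.66386849e-04  2.22030247e+00]
top tip,collar,rod [385.58226445 247.55874173] [437.57912013 205.41795092] [452.79513748 193.08614748]
side tip,collar,rod [358.49553349 230.50389384] [362.07723041 195.90165886] [363.04522903 186.54996986]
[360 211]
```

View pics/board.png

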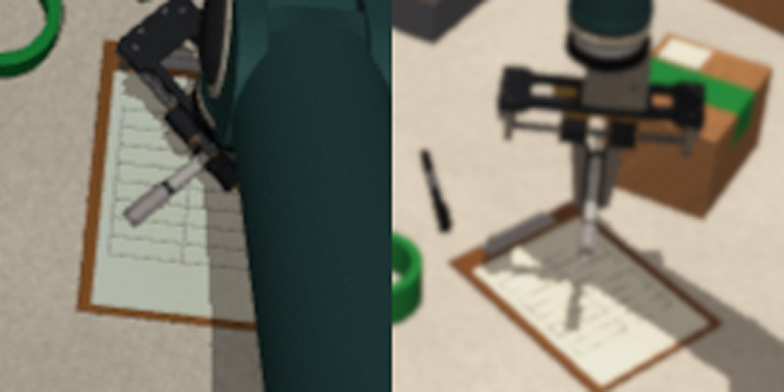

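The board view shows the gauge tip at top pixel (385,248), as predicted. The gauge is over the middle of the sheet, clear of the clip and carton. Lowering.

>>> {"fn": "servo_tool", "kwargs": {"increments": [[[0,0,0,0,0,0.4,255],[0,0,0,0,0,0.8,255],[0,0,0,0,0,1,255],[0,0,0,0,0,1,255],[0,0,0,0,0,1,255],[0,0,0,0,0,0.8,255],[0,0,0,0,0,0.4,255],[0,0,0,0,0,0.15,255]]]}}

```text
time_s: 21.07
eef_pos: [0.4922, -0.2554, 0.035]
orientation: [-3.141, -0.003, 2.22]
force: [0.4, -0.1, -1.2]
width: 0.0117
grasp_force: 30.0
```

>>> {"fn": "servo_tool", "kwargs": {"increments": [[[0,0,0,0,0,0.05,255],[0,0,0,0,0,0.05,255],[0,0,0,0,0,0,255],[0,0,0,0,0,0,255]]]}}

```text
time_s: 21.4
eef_pos: [0.4936, -0.2565, 0.0355]
orientation: [3.141, 0.001, 2.22]
force: [1.1, -0.8, -1.0]
width: 0.0109
grasp_force: 30.0
```

```bash
python3 -c "
from h import *
f,s=feel(4)"
```

```text
pos [ 0.4933 -0.2564  0.0351] F [-0.03  0.1  -0.97 -0.05 -0.15  0.01] sd [0.2  0.29 0.64 0.03 0.03 0.03] t 21.6
```

>>> {"fn": "servo_tool", "kwargs": {"increments": [[[0,0,0,0,0,0.05,255],[0,0,0,0,0,0,255]]]}}

```text
time_s: 21.77
eef_pos: [0.493, -0.2562, 0.0337]
orientation: [-3.142, 0.0, 2.22]
force: [0.2, -0.3, -0.2]
width: 0.0111
grasp_force: 30.0
```

```bash
python3 -c "
from h import *
f,s=feel(4)"
```

```text
pos [ 0.4931 -0.2561  0.0336] F [ 0.31  0.01 -0.94 -0.01 -0.11  0.03] sd [0.3  0.54 0.44 0.02 0.01 0.03] t 21.9667
```

>>> {"fn": "servo_tool", "kwargs": {"increments": [[[0,0,0,0,0,0.05,255],[0,0,0,0,0,0,255]]]}}

```text
time_s: 22.13
eef_pos: [0.493, -0.2561, 0.0325]
orientation: [-3.141, -0.0, 2.22]
force: [0.5, -0.3, -1.6]
width: 0.0109
grasp_force: 30.0
```

```bash
python3 -c "
from h import *
f,s=feel(4)"
```

```text
pos [ 0.4931 -0.2561  0.0326] F [-0.05 -0.32 -1.16 -0.01 -0.12 -0.01] sd [0.57 0.56 0.39 0.02 0.03 0.02] t 22.3333
```

>>> {"fn": "servo_tool", "kwargs": {"increments": [[[0,0,0,0,0,0.05,255],[0,0,0,0,0,0,255]]]}}

```text
time_s: 22.5
eef_pos: [0.493, -0.2561, 0.0315]
orientation: [-3.141, -0.0, 2.22]
force: [-0.1, -0.1, -1.3]
width: 0.0112
grasp_force: 30.0
```

```bash
python3 -c "
from h import *
f,s=feel(4)"
```

```text
pos [ 0.4931 -0.2562  0.0317] F [ 0.11  0.36 -0.79 -0.04 -0.13 -0.  ] sd [0.49 0.46 0.47 0.02 0.05 0.01] t 22.7
```

>>> {"fn": "servo_tool", "kwargs": {"increments": [[[0,0,0,0,0,0.05,255],[0,0,0,0,0,0,255]]]}}

```text
time_s: 22.87
eef_pos: [0.4932, -0.2562, 0.0307]
orientation: [3.142, 0.0, 2.22]
force: [-0.3, 0.3, -0.2]
width: 0.0109
grasp_force: 30.0
```

```bash
python3 -c "
from h import *
f,s=feel(4)"
```

```text
pos [ 0.4932 -0.2563  0.0308] F [ 0.25 -0.4  -0.1  -0.04 -0.15  0.03] sd [0.17 0.37 0.38 0.02 0.03 0.01] t 23.0667
```

>>> {"fn": "servo_tool", "kwargs": {"increments": [[[0,0,0,0,0,0.025,255],[0,0,0,0,0,0,255],[0,0,0,0,0,0,255]]]}}

```text
time_s: 23.32
eef_pos: [0.4933, -0.2562, 0.0306]
orientation: [-3.142, 0.0, 2.22]
force: [-2.5, 0.6, 5.5]
width: 0.011
grasp_force: 30.0
```

>>> {"fn": "servo_tool", "kwargs": {"increments": [[[0,0,0,0,0,0,225],[0,0,0,0,0,0,220],[0,0,0,0,0,0,215],[0,0,0,0,0,0,205],[0,0,0,0,0,0,190],[0,0,0,0,0,0,170],[0,0,0,0,0,0,150],[0,0,0,0,0,0,130]]]}}

```text
time_s: 23.98
eef_pos: [0.493, -0.2562, 0.0301]
orientation: [-3.142, -0.0, 2.22]
force: [0.4, -1.5, -0.1]
width: 0.0414
grasp_force: 0.0
```

>>> {"fn": "servo_tool", "kwargs": {"increments": [[[0,0,0,0,0,0,110],[0,0,0,0,0,0,110],[0,0,0,0,0,0,110],[0,0,0,0,0,0,110],[0,0,0,0,0,0,110]]]}}

```text
time_s: 24.4
eef_pos: [0.4931, -0.2562, 0.0302]
orientation: [-3.142, 0.0, 2.22]
force: [0.4, 0.9, 0.3]
width: 0.0522
grasp_force: 0.0
```

Released. I'll raise it straight up, move the arm aside toward −y/+x, and look.

>>> {"fn": "servo_tool", "kwargs": {"increments": [[[0,0,0,0,0,-0.3,110],[0,0,0,0,0,-0.7,110],[0,0,0,0,0,-1,110],[0,0,0,0,0,-1,110],[0,0,0,0,0,-1,110],[0,0,0,0,0,-1,110],[0,0,0,0,0,-1,110],[0,0,0,0,0,-1,110]]]}}

```text
time_s: 25.07
eef_pos: [0.4931, -0.256, 0.1725]
orientation: [3.141, 0.001, 2.22]
force: [-0.1, -0.4, -0.6]
width: 0.0524
grasp_force: 0.0
```

>>> {"fn": "servo_tool", "kwargs": {"increments": [[[0,0,0,1,-0.3,-0.5,110],[0,0,0,1,-0.3,-0.5,110],[0,0,0,1,-0.3,0,110],[0,0,0,1,-0.3,0,110],[0,0,0,1,-0.3,0,110],[0,0,0,1,-0.3,0,110],[0,0,0,1,-0.3,0,110],[0,0,0,0,0,0,110]]]}}

```text
time_s: 25.73
eef_pos: [0.3719, -0.168, 0.1908]
orientation: [-3.138, -0.0, 2.222]
force: [-0.5, -0.9, -1.1]
width: 0.0525
grasp_force: 0.0
```

```bash
python3 - <<'E'
from h import *
f,s=feel(2);g=grab_frame("side")
a=f["pixels"][170:310,340:480];b=g["pixels"][190:330,290:430]
cv2.imwrite("pics/end.png",cv2.resize(np.hstack([a,b]),None,fx=2.8,fy=2.8,interpolation=cv2.INTER_CUBIC))
E
```

```text
pos [ 0.3752 -0.1702  0.1913] F [ 0.23 -0.45 -0.47 -0.06 -0.16  0.01] sd [0.48 0.11 0.25 0.   0.01 0.05] t 25.8333
```

View pics/end.png

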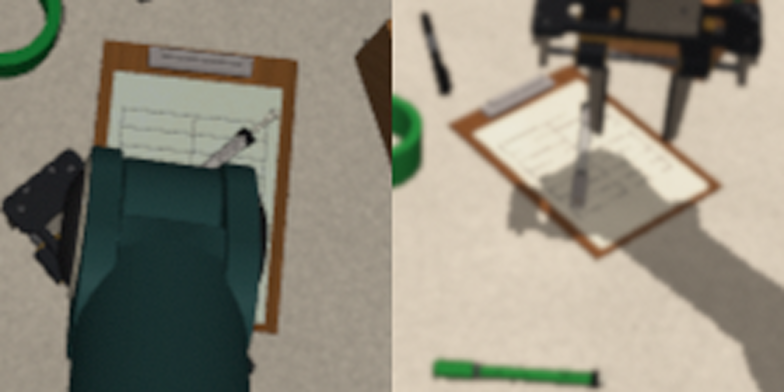

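The final view shows the gauge flat on the sheet: black collar at top pixel ≈ (427,218), white rod reaching ≈ (438,210), about 3 cm out. The arm is clear of everything.

```bash
python3 -c "
from bench import *
print(finish_job())"
```

```text
the job is handed in; nothing more can be done
None
```

I pressed the gauge fully home on the valve, with about 14 N at the wrist, held it there, then laid it flat on the clipboard with the rod standing out about 3 cm. I handed the job in at about 26 s; no verdict came back.

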